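# Move the vial carrier to the drying hook by way of the transfer hook

## Task

Move the hanging vial carrier from the hook with the blue back plate to the hook with the yellow side guards, keeping it level and never setting it down on the table. The back plate and the side guards leave room for fingers on different sides of the black grip, so on the way hang the carrier on the plain steel hook, let go until it hangs still, and take it again the other way across the grip. Leave it hanging still by its bar on both prongs between the yellow guards, and do not disturb the other things on the table.

Things in the scene. Friction and masses are not known exactly. Their poses are not given: they have to be found in the camera images.
- carrier: Vial carrier, 0.15 to 0.3 kg: aluminium tray 60 x 84 x 16 mm (x, y, z) with four capped vials fixed in it (tops at 52 mm), two straps (y = -10, +10 mm) up to a black grip block, and a round hanging bar, 8 mm thick, 70 mm long along y, 125 mm above the underside. Hung, the bar lies across both prongs of a hook. Origin: centre of the tray's underside; z up. Symmetrical front to back and end to end.
- carrier_bar (a point): Middle of the carrier's hanging bar, on its axis, 125 mm above the tray's underside; axes as the carrier's, the bar runs along y.
- carrier_grip (a point): Centre of the carrier's black grip block, 32 mm above the bar's axis. The block is 30 mm along x, 52 mm along y, 36 mm high: it can be gripped 52 mm wide at its ends (along y) or 30 mm wide front and back (along x). Axes as the carrier's.
- supply_hook: Fixed steel hook stand with a blue back plate; the carrier hangs here at the start, its bar along the stand's y. The plate stands 26 mm behind the bar's axis and up to 52 mm above it, so no finger fits behind the grip block: grip its ends (along y). Otherwise like transfer_hook. Origin on the table below the bar; x from the prong tips back to the post, z up.
- supply_hook_seat (a point): Resting place of the middle of the bar's axis on the blue-plate hook, midway between its prongs, 175 mm above the table; axes as the stand's.
- transfer_hook: Plain fixed steel hook stand, open round the grip block: foot 135 x 90 x 12 mm, two 8 mm prongs (y = -22, +22 mm) pointing to the stand's -x, towards the robot. Each has a dip for the bar and an upturned tip 18 mm before it. Post and crosspiece, 92 mm wide, 58 to 74 mm behind the bar. Origin on the table below the bar; x from the tips back to the post, y along the resting bar, z up.
- transfer_hook_seat (a point): Resting place of the middle of the bar's axis on the plain hook, midway between its prongs, 175 mm above the table; axes as the stand's. On every hook the tips' tops are 9 mm, the post's top 12 mm above the resting bar's axis; to come on or off, raise the carrier 20 to 45 mm above its hanging height and move it level along the stand's x by 65 mm or more.
- drying_hook: Fixed steel hook stand with two yellow side guards, where the carrier must end. The guards are plates 56 mm long in x with inner faces at y = -40 and +40 mm, up to 48 mm above the bar's axis, so no fingers fit at the ends of the grip block: grip it front and back (along x). Otherwise like transfer_hook. Origin on the table below the bar; x from the prong tips back to the post, z up.
- drying_hook_seat (a point): Resting place of the middle of the bar's axis on the yellow-guard hook, midway between its prongs, 175 mm above the table; axes as the stand's.
- amber_vial: Bystander: loose amber vial with a black cap, 18 mm wide, 49 mm tall, standing between two stands; origin at the centre of its underside.
- rubber_stopper: Bystander: loose black rubber stopper, 32 mm wide, 24 mm tall, standing between two stands; origin at the centre of its underside.
- timer: Bystander: loose white bench timer 60 x 66 x 18 mm, left of the hooks; origin at the centre of its underside.
- marker_0: Bystander: loose marker with a black cap, lying, 129 mm long, 13 mm high; origin at its underside's centre.
- marker_1: Bystander: loose marker with a blue cap, lying, 129 mm long, 13 mm high; origin at its underside's centre.

How it is judged:
By the outcome, as a careful person would: the job done as asked, in the order asked, and still so for the second after the job is handed in, with the robot touching nothing.
It also fails if it takes over 69 s, if anything falls off the work surface, if the arm or the gripper's body presses on something with over 40 N, if the wrist force passes 120 N, or if a joint passes its speed limit or range.

## Robot

A 6-joint arm with a two-finger parallel gripper is mounted at the origin on a cart in front of the work surface, level with it; the furniture and walls round the work are solid. World frame = base frame: x ahead of the robot, y to its left, z up, the work surface at z = 0. Lengths are in m, angles in rad, forces in N, time in s.
With the tool pointing down it reaches from about 0.375 to 0.975 m from the base axis. Payload 3.8 kg.
Tool frame: the origin (TCP) lies on the centre line of the jaws, within the pads' length; the fingertips stand 14 mm ahead of it and the grasp point (between the pads) lies 5 mm behind it; z points along the fingers, y is the line along which they close (so a half turn about z gives the same grasp; the last joint's range is limited). The gripper opens to 85 mm and grips with 20 to 120 N. Pads are 22 mm wide; open, the fingers measure 114 mm over their backs; the gripper's body (76 mm by 85 mm) begins 54 mm behind the grasp point. The pads swing forward as they close: fully open they stand 13 mm farther back than shut.
Start: joints at [1.158, 0.264, 1.604, -0, 1.274, -0.037], TCP at [0.248, 0.628, 0.245] pointing down, gripper open.
Joint ranges: [-2.63, 2.63], [-0.94, 2.18], [0.31, 2.57], [-1.31, 4.45], [0, 2.66], [-2.55, 2.55]. Speed limits (rad/s): [2.57, 2.57, 3.14, 3.14, 3.14, 3.14].

## Interface

Orientations are given as a rotation vector (axis times angle).
In Python, from workcell import bot, eyes, spot_in gives the robot as it stands.
- The arm moves only by the tool carry_out, never from a script. Its argument "series" is text: rows parted by semicolons, each of 4 numbers parted by spaces: the shift along the world's x, y, z in m, then the turn about the world's z in degrees. In form: tx ty tz roll; .... A call has 1 to 20 rows; each row shifts and turns the commanded pose from where the row before left it; what a row does not reach is not made up. A row lasts 1/8 s, in which the tool goes at most 62.5 mm and 10.7 degrees, less where a joint would pass 70% of its speed; a pose out of reach is approached as far as the arm can. A call is refused whole if a number of a shift passes 0.0625 or a number of a turn 10.7, either way. A call with a gripper value outside its range is refused whole. "jaw" is the gripper command: -1 is shut, 1 is fully open, values between are in proportion, set as the call begins (left out, the last holds). The fingers move at their own pace and stop on an object; "grip_force" is the grip in N (left out, the last holds). Time passes only in rows, so rows that do not move let the fingers close. It gives the time, the measured TCP pose, the force, the opening and the grip force at its end, in the units of the state.
- bot.read_state(): the state, without advancing time (a new reading comes with each control period).
- eyes.read_camera(name): name is "scene" or "top"; returns (picture, depth): 400x640x3 uint8, blue, green, red; 400x640 float32, m along the optical axis (not along the pixel's ray), 0 where there is no reading.
- eyes.get_calibration(name): a dict with "K" (3x3 intrinsics, pixels), "position" and "rotation" of the camera in the world. Camera axes: x right, y down, z forward; pixel columns grow to the right and rows downward; lengths in m; the calibration is good to about 2 mm. A picture is of the moment at which its call begins. get_calibration takes no time and is no camera call.
- bot.finish_job(): hands the job in; it is judged then, once.
Trained networks look in the newest picture that a camera, given by its name, has taken for a name from the list of things; names that differ only in an ending like _2 or _b are one class to them, and where a whole thing is asked for, a point or a joint stands for the part that bears it (a point fixed in the world has none). Each returns a list of dicts, best first, with "score" (0 to 1); they miss things now and then, are a little off and sometimes report something else, mostly with a low value. They report only what shows in the picture. A call takes as long as a camera call.
- spot_in(camera, target): "rect" ([centre column, centre row, width, height] in pixels, round what is visible of it).
The state is a dict: "time": time; "q": joint angles; "joint_vel": joint speeds; "joint_torque": joint torques, N m; "tool_pos": TCP position; "tcp_rot": TCP orientation; "wrist_force": force on the tool from outside, world axes, zero at the start; "torque": the same for the moment, N m; "width": opening from 0.0 (shut) to 1.0 (fully open); "grip_force": force on a finger pad.
Only numpy, scipy, OpenCV 4.12 (cv2) and the standard library are available. Lean on these libraries where they do the work, as an engineer would, in place of code of your own. Each camera call takes 0.05 s, during which the arm holds its last target. There are 200 camera calls.

## Working session

There is one attempt and no reset: what is moved stays moved. The work goes in short steps, Python scripts to look and compute and a tool call to move; the robot and the scene stay as the last step left them, time stands still between calls to the robot, and variables do not carry over. Pictures are saved under pics/ and viewed, at most 10 in all, crops included, and the job is handed in when it is done.

Besides the shell and the picture viewer there is one more tool, called after "Emit:" by a JSON object that holds its "name" and its "arguments". carry_out: Moves the arm, as the interface text tells. Its arguments: {"type":"object","properties":{"series":{"type":"string"},"jaw":{"type":"number"},"grip_force":{"type":"number"}},"required":["series"]}

```bash
mkdir -p pics; cat > h.py <<'E'
import numpy as np,cv2
from workcell import bot,eyes,spot_in
def cloud(name):
    im,d=eyes.read_camera(name); c=eyes.get_calibration(name)
    K=np.array(c["K"]);R=np.array(c["rotation"]);p=np.array(c["position"])
    v,u=np.mgrid[0:400,0:640]
    P=np.stack([(u-K[0,2])/K[0,0]*d,(v-K[1,2])/K[1,1]*d,d],-1)@R.T+p
    P[d==0]=np.nan
    return im,P
E
python3 - <<'E'
from h import *
for n in("scene","top"):
    im,P=cloud(n); np.save(n+".npy",P); cv2.imwrite(f"pics/{n}0.png",im); cv2.imwrite(n+".png",im)
    c=eyes.get_calibration(n); print(n,np.round(c["position"],3),np.round(c["rotation"],2).tolist(),np.array(c["K"])[0])
    for t in("supply_hook","transfer_hook","drying_hook","carrier","carrier_grip"):
        for r in spot_in(n,t)[:2]:
            u,v=map(int,r["rect"][:2]); print(t,round(r["score"],2),np.round(r["rect"]),np.round(P[v,u],3))
s=bot.read_state();print({k:np.round(v,3) for k,v in s.items()})
E
```

```text
Traceback (most recent call last):
  File "h.py", line 7, in cloud
    P=np.stack([(u-K[0,2])/K[0,0]*d,(v-K[1,2])/K[1,1]*d,d],-1)@R.T+p
      ~~~~~~~~~~~~~~~~~~~~~~~~~~~~~~~~~~~~~~~~~~~~~~~~~~~~~~~~~~~~^~
ValueError: operands could not be broadcast together with shapes (400,640) (3,)
```

```bash
sed -i 's/R=np.array(c\["rotation"\])/R=cv2.Rodrigues(np.array(c["rotation"],float))[0]/' h.py
python3 - <<'E'
from h import *
for n in("scene","top"):
    im,P=cloud(n); np.save(n+".npy",P); cv2.imwrite(f"pics/{n}0.png",im)
    c=eyes.get_calibration(n); print(n,np.round(c["position"],3),np.round(c["rotation"],2).tolist(),np.array(c["K"])[0])
    for t in("supply_hook","transfer_hook","drying_hook","carrier","carrier_grip"):
        for r in spot_in(n,t)[:2]:
            u,v=map(int,r["rect"][:2]); print(t,round(r["score"],2),np.round(r["rect"]),np.round(P[v,u],3))
s=bot.read_state();print({k:np.round(v,3) for k,v in s.items()})
E
```

```text
scene [-0.234 -0.516  0.629] [-1.9, 0.88, -0.51] [488.26230498   0.         319.01225588]
supply_hook 0.97 [318. 179.  56. 100.] [0.74  0.354 0.03 ]
transfer_hook 0.57 [373. 206.  62.  96.] [ 0.75   0.159 -0.002]
drying_hook 0.68 [452. 242.  73. 120.] [ 0.717 -0.093 -0.002]
drying_hook 0.55 [374. 206.  56.  98.] [ 0.756  0.16  -0.002]
carrier 0.96 [314. 171.  35.  75.] [0.595 0.234 0.135]
carrier_grip 0.68 [314. 172.  40.  72.] [0.596 0.235 0.132]
carrier_grip 0.57 [373. 205.  57.  97.] [0.749 0.162 0.   ]
top [0.422 0.128 1.215] [-2.21, 2.17, -0.08] [430.3945192    0.         320.51105667]
supply_hook 0.86 [272. 158.  42.  50.] [0.595 0.237 0.222]
supply_hook 0.56 [274. 166.  36.  29.] [0.604 0.249 0.05 ]
transfer_hook 0.73 [343. 162.  39.  59.] [0.627 0.062 0.011]
drying_hook 0.96 [432. 179.  55.  60.] [ 0.581 -0.19   0.01 ]
carrier 0.93 [276. 165.  36.  31.] [0.582 0.227 0.221]
carrier_grip 0.64 [274. 168.  36.  30.] [0.597 0.249 0.056]
carrier_grip 0.46 [346. 162.  42.  58.] [0.624 0.051 0.017]
{'time': np.float64(0.65), 'q': array([ 1.158,  0.264,  1.604, -0.   ,  1.274, -0.037]), 'joint_vel': array([-0.   , -0.002,  0.001,  0.001,  0.001, -0.001]), 'joint_torque': array([-1.0000e-03, -5.1475e+01, -3.6754e+01,  0.0000e+00,  1.0000e-03,
        0.0000e+00]), 'tool_pos': array([0.248, 0.628, 0.245]), 'tcp_rot': array([0.587, 3.086, 0.   ]), 'wrist_force': array([-0.689, -0.262,  0.124]), 'torque': array([-0.017,  0.047, -0.009]), 'grip_force': np.float64(0.0), 'width': np.float64(0.998)}
```

View pics/scene0.png

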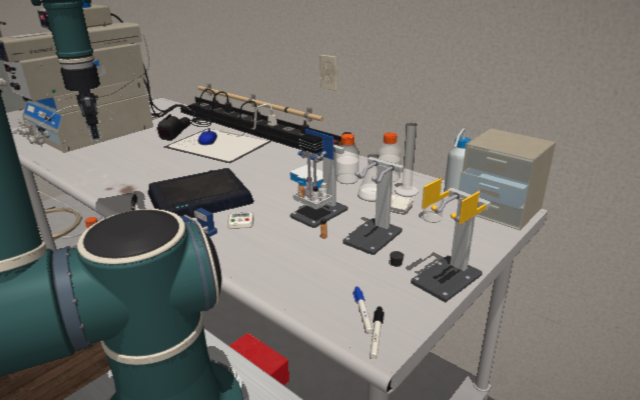

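View pics/top0.png

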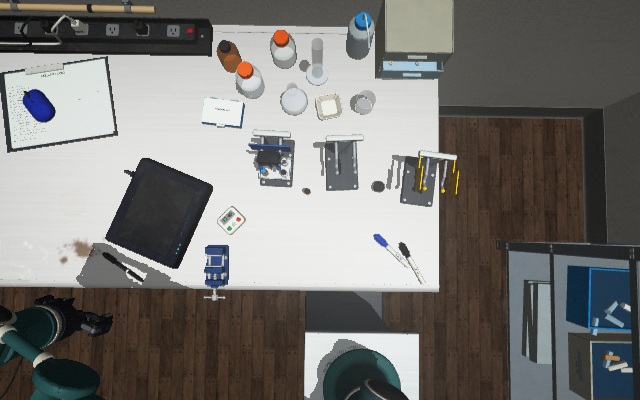

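```bash
cat > m.py <<'E'
from h import *
def rect(name,Q):
    if len(Q)<8: print(name,len(Q));return
    q=Q[:,:2].astype(np.float32); (c,s,a)=cv2.minAreaRect(q*1000)
    print(name,len(Q),"c",np.round(c,1),"size",np.round(s,1),"ang",round(a,1),"z",np.round(np.nanmedian(Q[:,2]),4),"lo/hi",np.round(np.percentile(q,[3,97],0)*1000).tolist())
E
python3 - <<'E'
from m import *
for n in("top","scene"):
    P=np.load(n+".npy"); im=cv2.imread(f"pics/{n}0.png"); hsv=cv2.cvtColor(im,cv2.COLOR_BGR2HSV)
    X,Y,Z=P[...,0],P[...,1],P[...,2]; H,S,V=hsv[...,0],hsv[...,1],hsv[...,2]
    print(n,"table z",np.nanmedian(Z[(X>.4)&(X<.5)&(Y>-.1)&(Y<.2)]))
    for nm,x0,x1,y0,y1 in(("sup",.5,.74,.16,.33),("tra",.5,.74,-.02,.14),("dry",.45,.72,-.30,-.12)):
        B=(X>x0)&(X<x1)&(Y>y0)&(Y<y1)
        rect(nm+" cross",P[B&(Z>.178)&(Z<.197)&(S<60)])
        rect(nm+" foot",P[B&(Z>.004)&(Z<.022)&(V<110)&(S<80)])
        rect(nm+" top",P[B&(Z>.205)&(Z<.26)])
        rect(nm+" blk",P[B&(Z>.205)&(Z<.26)&(V<60)&(S<120)])
        rect(nm+" blue",P[B&(Z>.205)&(Z<.26)&(H>95)&(H<125)&(S>130)])
        rect(nm+" yel",P[B&(Z>.205)&(Z<.26)&(H>18)&(H<35)&(S>130)])
im=cv2.imread("pics/top0.png")[110:230,230:480]
cv2.imwrite("pics/topc.png",cv2.resize(im,None,fx=3.2,fy=3.2,interpolation=cv2.INTER_CUBIC))
E
```

```text
top table z -0.0005025941179856996
sup cross 316 c [626.3 245.5] size [91.8 87.5] ang 88.2 z 0.1855 lo/hi [[606.0, 201.0], [669.0, 286.0]]
sup foot 371 c [620.9 244. ] size [ 89.2 133.8] ang 86.2 z 0.0112 lo/hi [[556.0, 201.0], [684.0, 286.0]]
sup top 450 c [604.6 245.7] size [94.7 45.8] ang 87.8 z 0.2236 lo/hi [[582.0, 207.0], [627.0, 281.0]]
sup blk 56 c [596.7 245.6] size [51.6 29.6] ang 86.8 z 0.2217 lo/hi [[582.0, 220.0], [612.0, 271.0]]
sup blue 53 c [625.4 244.9] size [90.7  4.2] ang 89.0 z 0.226 lo/hi [[623.0, 203.0], [628.0, 286.0]]
sup yel 0
tra cross 396 c [614.   65.6] size [95.5 90.2] ang 0.6 z 0.1847 lo/hi [[571.0, 26.0], [662.0, 107.0]]
tra foot 1062 c [613.9  64.7] size [133.6  89.6] ang 2.1 z 0.0114 lo/hi [[550.0, 22.0], [670.0, 107.0]]
tra top 0
tra blk 0
tra blue 0
tra yel 0
dry cross 348 c [ 580.7 -159.4] size [85.8 85.4] ang 84.9 z 0.1847 lo/hi [[564.0, -200.0], [623.0, -125.0]]
dry foot 865 c [ 574.6 -155.7] size [ 86.4 135. ] ang 83.6 z 0.0116 lo/hi [[511.0, -197.0], [639.0, -122.0]]
dry top 91 c [ 545.8 -194.1] size [ 5.5 54.8] ang 83.9 z 0.2186 lo/hi [[520.0,
[... 710 characters left out ...]
l 0
tra cross 297 c [613.6  61.6] size [97.2 92.2] ang 3.2 z 0.1829 lo/hi [[568.0, 20.0], [660.0, 104.0]]
tra foot 1057 c [612.3  61.8] size [139.9  91.7] ang 3.6 z 0.0111 lo/hi [[546.0, 17.0], [669.0, 102.0]]
tra top 0
tra blk 0
tra blue 0
tra yel 0
dry cross 245 c [ 602.1 -167.1] size [63.3 85.3] ang 13.0 z 0.184 lo/hi [[568.0, -207.0], [623.0, -122.0]]
dry foot 1481 c [ 573.3 -158.5] size [ 89.6 136.4] ang 83.4 z 0.0111 lo/hi [[506.0, -203.0], [629.0, -123.0]]
dry top 169 c [ 545.4 -196.5] size [ 5.7 58.5] ang 83.6 z 0.2147 lo/hi [[518.0, -201.0], [572.0, -192.0]]
dry blk 0
dry blue 0
dry yel 159 c [ 542.9 -196.4] size [ 5.2 53.3] ang 82.6 z 0.2147 lo/hi [[518.0, -200.0], [567.0, -192.0]]
```

View pics/topc.png

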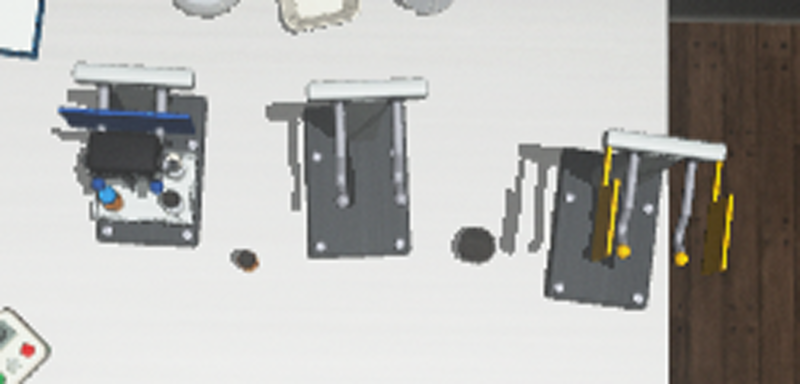

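```bash
python3 - <<'E'
from m import *
for n in("top","scene"):
    P=np.load(n+".npy"); im=cv2.imread(f"pics/{n}0.png"); hsv=cv2.cvtColor(im,cv2.COLOR_BGR2HSV)
    X,Y,Z=P[...,0],P[...,1],P[...,2]; H,S,V=hsv[...,0],hsv[...,1],hsv[...,2]
    for nm,x0,x1,y0,y1,xc in(("sup",.5,.74,.16,.33,.645),("tra",.5,.74,-.02,.14,.635),("dry",.45,.72,-.30,-.09,.594)):
        B=(X>x0)&(X<x1)&(Y>y0)&(Y<y1)
        rect(n+nm+" cross",P[B&(Z>.180)&(Z<.195)&(S<60)&(X>xc)])
        rect(n+nm+" prong",P[B&(Z>.160)&(Z<.195)&(X<xc)&(X>xc-.2)] if nm!="sup" else P[:0,0])
        rect(n+nm+" foot",P[B&(Z>.004)&(Z<.022)&(V<110)&(S<80)])
        Q=P[B&(Z>.205)&(Z<.26)&(H>18)&(H<35)&(S>130)]
        if len(Q): m=Q[:,1].mean(); rect(" yelR",Q[Q[:,1]<m]); rect(" yelL",Q[Q[:,1]>m])
E
```

```text
topsup cross 256 c [658.  243.6] size [90.2 24.8] ang 89.5 z 0.186 lo/hi [[649.0, 201.0], [670.0, 286.0]]
topsup prong 0
topsup foot 371 c [620.9 244. ] size [ 89.2 133.8] ang 86.2 z 0.0112 lo/hi [[556.0, 201.0], [684.0, 286.0]]
toptra cross 261 c [648.3  65.9] size [26.9 90.2] ang 0.6 z 0.1856 lo/hi [[638.0, 24.0], [662.0, 109.0]]
toptra prong 179 c [601.7  64. ] size [69.  51.4] ang 2.8 z 0.1812 lo/hi [[568.0, 39.0], [633.0, 89.0]]
toptra foot 1062 c [613.9  64.7] size [133.6  89.6] ang 2.1 z 0.0114 lo/hi [[550.0, 22.0], [670.0, 107.0]]
topdry cross 265 c [ 607.7 -158.9] size [91.6 32.1] ang 83.9 z 0.1856 lo/hi [[597.0, -201.0], [625.0, -118.0]]
topdry prong 327 c [ 560.8 -153.5] size [88.7 75.5] ang 83.5 z 0.1818 lo/hi [[527.0, -198.0], [592.0, -107.0]]
topdry foot 1031 c [ 574.8 -154.2] size [ 89.3 135. ] ang 83.6 z 0.0116 lo/hi [[512.0, -196.0], [637.0, -110.0]]
 yelR 91 c [ 545.8 -194.1] size [ 5.5 54.8] ang 83.9 z 0.2186 lo/hi [[520.0, -197.0], [571.0, -190.0]]
 yelL 59 c [ 556.2 -110.8] size [ 5.  55.1] ang 84.1 z 0.2213 lo/hi [[531.0, -114.0], [581.0, -106.0]]
scenesup cross
[... 391 characters left out ...]
.1776 lo/hi [[567.0, 34.0], [631.0, 85.0]]
scenetra foot 1057 c [612.3  61.8] size [139.9  91.7] ang 3.6 z 0.0111 lo/hi [[546.0, 17.0], [669.0, 102.0]]
scenedry cross 180 c [ 607.8 -161.6] size [92.2 29.7] ang 83.3 z 0.1852 lo/hi [[600.0, -207.0], [624.0, -122.0]]
scenedry prong 572 c [ 560.5 -156.4] size [89.  77.5] ang 83.2 z 0.1814 lo/hi [[520.0, -202.0], [590.0, -111.0]]
scenedry foot 1586 c [ 573.5 -157.2] size [ 92.3 136.4] ang 83.4 z 0.0111 lo/hi [[507.0, -203.0], [629.0, -115.0]]
 yelR 159 c [ 542.9 -196.4] size [ 5.2 53.3] ang 82.6 z 0.2147 lo/hi [[518.0, -200.0], [567.0, -192.0]]
 yelL 149 c [ 553.5 -113.2] size [ 7.3 55.3] ang 85.9 z 0.2154 lo/hi [[528.0, -117.0], [578.0, -109.0]]
```

The pictures show the carrier on the blue-plate hook (top px 272,158), the plain hook (343,162), the yellow-guard hook (432,180) and small loose items low between the stands. I estimate the seats, in mm and yaw, as supply (595.5, 244) at -3°, transfer (588, 62) at +2.5° and drying (549.5, -153.5) at -6.4°.

Emit:
{"name": "carry_out", "arguments": {"series": "0.025 -0.027 0.005 1.3;0.025 -0.027 0.005 1.3;0.025 -0.027 0.005 1.3;0.025 -0.027 0.005 1.3;0.025 -0.027 0.005 1.3;0.025 -0.027 0.005 1.3;0.025 -0.027 0.005 1.3;0.025 -0.027 0.005 1.3;0.025 -0.027 0.005 1.3;0.025 -0.027 0.005 1.3;0.025 -0.027 0.005 1.3;0.025 -0.027 0 1.3;0.025 -0.027 0 1.3;0.025 -0.027 0 1.3;0 0 0 0;0 0 0 0", "jaw": 1, "grip_force": 60}}

```text
time: 2.65
tool_pos: [0.5974, 0.2501, 0.3002]
tcp_rot: [-0.092, -3.14, -0.001]
wrist_force: [-0.2, -0.3, -0.4]
width: 1.002
grip_force: 0.0
```

```bash
python3 - <<'E'
from m import *
im,P=cloud("scene"); X,Y,Z=P[...,0],P[...,1],P[...,2]
B=(abs(X-.6)<.1)&(abs(Y-.25)<.09)
for z in(.28,.29,.30,.31,.32,.33): 
    Q=P[B&(Z>z)&(Z<z+.012)]; 
    if len(Q): m=Q[:,1].mean(); rect(f"L{z}",Q[Q[:,1]>m]);rect(f"R{z}",Q[Q[:,1]<m])
hsv=cv2.cvtColor(im,cv2.COLOR_BGR2HSV)
rect("blk",P[B&(Z>.219)&(Z<.235)&(hsv[...,2]<60)&(hsv[...,1]<120)])
cv2.imwrite("pics/s1.png",cv2.resize(im[70:240,240:400],None,fx=3.5,fy=3.5,interpolation=cv2.INTER_CUBIC))
E
```

```text
L0.29 9 c [597.4 293.2] size [ 4.7 15.9] ang 85.4 z 0.3011 lo/hi [[590.0, 290.0], [605.0, 295.0]]
R0.29 7
L0.3 45 c [600.2 293.9] size [11.6 23.2] ang 65.0 z 0.3066 lo/hi [[588.0, 290.0], [613.0, 302.0]]
R0.3 43 c [591.7 198. ] size [13.8 21.5] ang 68.4 z 0.3075 lo/hi [[584.0, 194.0], [601.0, 207.0]]
L0.31 49 c [599.1 294.5] size [15.6 22.7] ang 51.1 z 0.3161 lo/hi [[589.0, 290.0], [612.0, 305.0]]
R0.31 48 c [590.3 197.9] size [11.1 21.8] ang 54.8 z 0.3154 lo/hi [[582.0, 193.0], [600.0, 207.0]]
L0.32 51 c [600.8 293.9] size [17.9 24. ] ang 59.9 z 0.3259 lo/hi [[588.0, 290.0], [612.0, 306.0]]
R0.32 53 c [589.3 198.7] size [16.6 21.4] ang 34.4 z 0.3265 lo/hi [[583.0, 192.0], [600.0, 208.0]]
L0.33 47 c [599.4 295.6] size [16.1 24.3] ang 60.2 z 0.3357 lo/hi [[589.0, 290.0], [612.0, 305.0]]
R0.33 46 c [589.6 196.3] size [14. 22.] ang 55.2 z 0.3349 lo/hi [[583.0, 192.0], [600.0, 207.0]]
blk 102 c [594.6 241.9] size [25.7 51.9] ang 0.4 z 0.2235 lo/hi [[582.0, 219.0], [607.0, 264.0]]
```

View pics/s1.png

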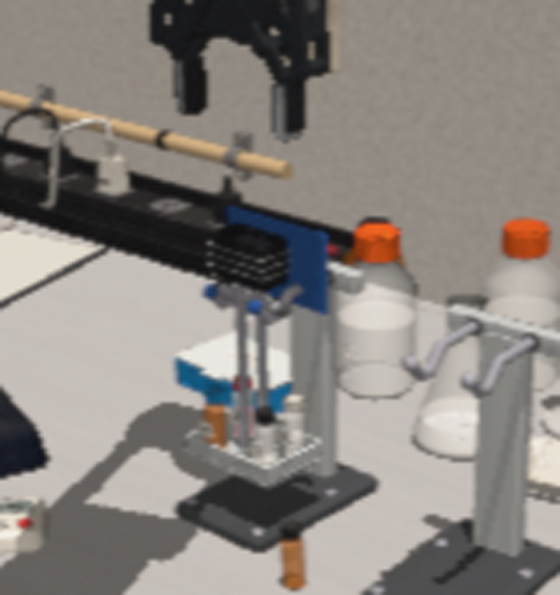

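The gripper stands centred over the black grip block at crop px 248,255. The fingers read about 2 mm off in this camera, which confirms the averaged pose. Descending to grip the ends.

Emit:
{"name": "carry_out", "arguments": {"series": "-0.002 -0.006 -0.010 0;0 0 -0.02 0;0 0 -0.02 0;0 0 -0.02 0;0 0 -0.018 0;0 0 -0.010 0;0 0 0 0;0 0 0 0"}}

```text
time: 3.7
tool_pos: [0.5964, 0.2441, 0.2032]
tcp_rot: [0.091, 3.139, 0.001]
wrist_force: [-0.4, -0.6, 0.4]
width: 1.0
grip_force: 0.0
```

Emit:
{"name": "carry_out", "arguments": {"series": "0 0 0 0;0 0 0 0;0 0 0 0;0 0 0 0;0 0 0 0;0 0 0 0;0 0 0 0;0 0 0 0", "jaw": -1, "grip_force": 60}}

```text
time: 4.7
tool_pos: [0.5964, 0.2442, 0.2033]
tcp_rot: [0.091, 3.138, 0.001]
wrist_force: [0.5, 0.9, 5.3]
width: 0.601
grip_force: 62.4
```

Emit:
{"name": "carry_out", "arguments": {"series": "0 0 0.004 0;0 0 0.008 0;0 0 0.012 0;0 0 0.010 0;0 0 0 0;-0.005 0 0 0;-0.010 0.001 0 0;-0.015 0.001 0 0;-0.015 0.001 0 0;-0.015 0.001 0 0;-0.015 0.001 0 0;-0.010 0 0 0;0 0 0 0;0 0 0 0"}}

```text
time: 6.45
tool_pos: [0.5111, 0.2489, 0.2365]
tcp_rot: [0.091, 3.139, 0.0]
wrist_force: [0.4, -0.5, -3.0]
width: 0.6
grip_force: 62.6
```

Emit:
{"name": "carry_out", "arguments": {"series": "0 -0.007 0 0;-0.001 -0.014 0 0.5;-0.001 -0.02 0 0.8;-0.001 -0.02 0 0.8;-0.001 -0.02 0 0.8;-0.001 -0.02 0 0.8;-0.001 -0.02 0 0.8;-0.001 -0.02 0 0.8;-0.001 -0.02 0 0.5;0 -0.014 0 0;0 -0.01 0 0;0 -0.006 0 0;0 0 0 0;0 0 0 0;0 0 0 0"}}

```text
time: 8.32
tool_pos: [0.5027, 0.0583, 0.2362]
tcp_rot: [0.069, -3.141, -0.0]
wrist_force: [-0.3, -0.1, -2.0]
width: 0.598
grip_force: 62.8
```

```bash
python3 - <<'E'
from m import *
im,P=cloud("scene"); X,Y,Z=P[...,0],P[...,1],P[...,2]
cv2.imwrite("pics/s2.png",cv2.resize(im[90:270,260:440],None,fx=3.3,fy=3.3,interpolation=cv2.INTER_CUBIC))
print({k:np.round(v,4).tolist() for k,v in bot.read_state().items() if k in("time","tool_pos","tcp_rot","wrist_force","width","torque")})
E
```

```text
{'time': 8.375, 'tool_pos': [0.5027, 0.0583, 0.2363], 'tcp_rot': [0.0687, -3.1408, -0.0002], 'wrist_force': [0.9541, -0.1206, -2.7157], 'torque': [0.0153, 0.0552, -0.01], 'width': 0.5978}
```

View pics/s2.png

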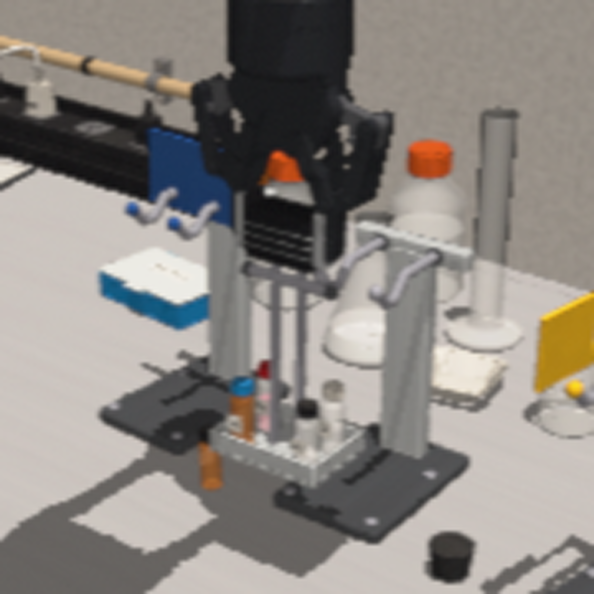

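The carrier hangs level in the jaws (crop px 290,440), in front of the plain hook. Moving it over the prongs, then lowering.

Emit:
{"name": "carry_out", "arguments": {"series": "0.005 0 0 0;0.010 0.001 0 0;0.015 0.001 0 0;0.015 0.001 0 0;0.015 0.001 0 0;0.015 0 0 0;0.008 0 0 0;0.0035 0 0 0;0 0 0 0;0 0 0 0;0 0 -0.010 0;0 0 -0.010 0;0 0 -0.005 0;0 0 -0.004 0;0 0 0 0;0 0 0 0"}}

```text
time: 10.38
tool_pos: [0.5895, 0.0619, 0.2076]
tcp_rot: [-0.068, 3.14, 0.0]
wrist_force: [0.3, -0.4, -1.9]
width: 0.601
grip_force: 62.9
```

Emit:
{"name": "carry_out", "arguments": {"series": "0 0 -0.002 0;0 0 -0.002 0;0 0 0 0;0 0 0 0"}}

```text
time: 10.88
tool_pos: [0.5894, 0.0619, 0.2035]
tcp_rot: [-0.068, 3.14, 0.0]
wrist_force: [-0.7, -0.0, -0.3]
width: 0.601
grip_force: 63.2
```

Emit:
{"name": "carry_out", "arguments": {"series": "0 0 -0.001 0;0 0 0 0;0 0 0 0"}}

```text
time: 11.25
tool_pos: [0.5895, 0.0619, 0.2033]
tcp_rot: [-0.068, 3.14, 0.0]
wrist_force: [-1.8, -1.0, 5.7]
width: 0.598
grip_force: 63.6
```

Emit:
{"name": "carry_out", "arguments": {"series": "0 0 0 0;0 0 0 0;0 0 0 0", "jaw": 0.4}}

```text
time: 11.62
tool_pos: [0.5891, 0.0619, 0.2019]
tcp_rot: [0.068, -3.14, 0.0]
wrist_force: [-0.2, 0.3, -0.5]
width: 0.701
grip_force: 0.0
```

Emit:
{"name": "carry_out", "arguments": {"series": "0 0 0 0;0 0 0 0;0 0 0 0;0 0 0 0;0 0 0 0;0 0 0 0", "jaw": 1}}

```text
time: 12.38
tool_pos: [0.5892, 0.0619, 0.2023]
tcp_rot: [-0.068, 3.141, 0.0]
wrist_force: [-0.0, -0.6, -0.8]
width: 0.996
grip_force: 0.0
```

Emit:
{"name": "carry_out", "arguments": {"series": "0 0 0.01 0;0 0 0.025 0;0 0 0.03 0;0 0 0.025 0;0 0 0 0;0 0 0 0"}}

```text
time: 13.12
tool_pos: [0.5888, 0.0619, 0.2916]
tcp_rot: [0.068, -3.14, 0.0]
wrist_force: [-0.5, -0.5, -0.2]
width: 0.998
grip_force: 0.0
```

```bash
python3 - <<'E'
from m import *
for n in("scene","top"):
    im,P=cloud(n); X,Y,Z=P[...,0],P[...,1],P[...,2];hsv=cv2.cvtColor(im,cv2.COLOR_BGR2HSV)
    B=(abs(X-.59)<.06)&(abs(Y-.062)<.06)
    rect(n+"blktop",P[B&(Z>.2175)&(Z<.235)&(hsv[...,2]<70)])
    rect(n+"blk",P[B&(Z>.195)&(Z<.235)&(hsv[...,2]<70)])
    if n=="scene": cv2.imwrite("pics/s3.png",cv2.resize(im[90:270,280:460],None,fx=3.3,fy=3.3,interpolation=cv2.INTER_CUBIC))
print({k:np.round(v,4).tolist() for k,v in bot.read_state().items() if k in("time","tool_pos","tcp_rot","wrist_force","width","torque")})
E
```

```text
sceneblktop 156 c [587.9  61.1] size [27.4 52.6] ang 2.1 z 0.2231 lo/hi [[575.0, 36.0], [600.0, 83.0]]
sceneblk 388 c [587.4  60.8] size [28.7 53.3] ang 3.3 z 0.2142 lo/hi [[574.0, 35.0], [598.0, 83.0]]
topblktop 47 c [578.   59.7] size [36.7 12.6] ang 75.9 z 0.2229 lo/hi [[575.0, 42.0], [587.0, 76.0]]
topblk 57 c [578.   59.7] size [36.7 12.6] ang 75.9 z 0.2225 lo/hi [[575.0, 43.0], [587.0, 76.0]]
{'time': 13.225, 'tool_pos': [0.5884, 0.0618, 0.2905], 'tcp_rot': [0.0676, -3.1381, 0.0002], 'wrist_force': [-0.5266, -0.068, -0.3574], 'torque': [0.0345, -0.0544, 0.0129], 'width': 1.0}
```

View pics/s3.png

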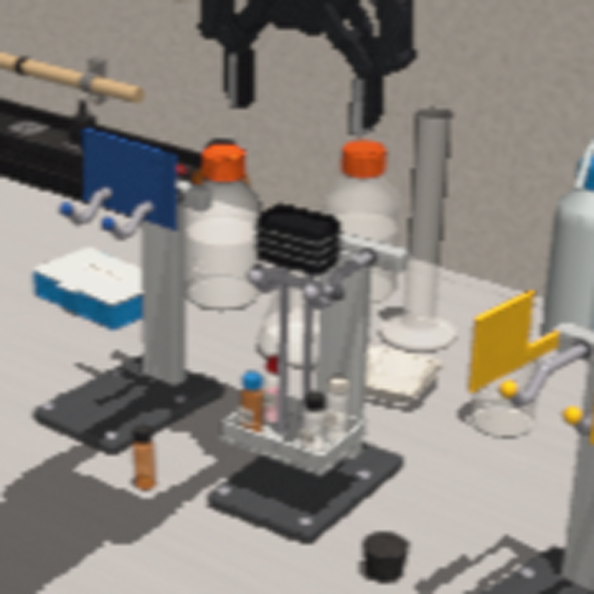

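The carrier hangs on both prongs of the plain hook (crop px 298,240) with the gripper clear above. Turning the gripper 90° while it settles.

Emit:
{"name": "carry_out", "arguments": {"series": "0 0 0 -10;0 0 0 -10;0 0 0 -10;0 0 0 -10;0 0 0 -10;0 0 0 -10;0 0 0 -10;0 0 0 -10;0 0 0 -10;0 0 0 0;0 0 0 0", "jaw": 0.6}}

```text
time: 14.6
tool_pos: [0.5889, 0.0619, 0.2914]
tcp_rot: [-2.169, -2.271, 0.002]
wrist_force: [1.0, -0.4, -0.2]
width: 0.799
grip_force: 0.0
```

```bash
python3 - <<'E'
from m import *
fr=[]
for i in range(3):
    im,P=cloud("scene"); fr.append(im); X,Y,Z=P[...,0],P[...,1],P[...,2];hsv=cv2.cvtColor(im,cv2.COLOR_BGR2HSV)
    for k in range(3): eyes.read_camera("scene") if i<2 else 0
B=(abs(X-.59)<.06)&(abs(Y-.062)<.06)
rect("blktop",P[B&(Z>.2175)&(Z<.235)&(hsv[...,2]<70)])
rect("tray",P[B&(Z>.045)&(Z<.075)])
for a in fr[:2]: d=cv2.absdiff(a,fr[2])[150:260,300:400].max(2); print((d>40).sum(),d.mean())
print({k:np.round(v,4).tolist() for k,v in bot.read_state().items() if k in("time","tool_pos","tcp_rot","wrist_force","width","torque","q")})
E
```

```text
blktop 154 c [586.8  61. ] size [29.4 53.2] ang 5.0 z 0.2232 lo/hi [[575.0, 36.0], [600.0, 83.0]]
tray 606 c [605.4  60.8] size [90.2 86.1] ang 2.9 z 0.0602 lo/hi [[561.0, 19.0], [648.0, 99.0]]
0 0.7652727272727273
0 0.7291818181818182
{'time': 15.05, 'q': [0.0626, 0.0827, 1.7282, 0.0, 1.3306, 0.0193], 'tool_pos': [0.5892, 0.0619, 0.2923], 'tcp_rot': [2.1727, 2.269, 0.0001], 'wrist_force': [0.4485, 0.369, 0.4846], 'torque': [0.0038, -0.0367, 0.062], 'width': 0.7972}
```

Emit:
{"name": "carry_out", "arguments": {"series": "0 0 -0.01 0;0 0 -0.02 0;0 0 -0.02 0;0 0 -0.02 0;0 0 -0.010 0;0 0 -0.006 0;0 0 0 0;0 0 0 0"}}

```text
time: 16.05
tool_pos: [0.5899, 0.0619, 0.2072]
tcp_rot: [2.172, 2.268, 0.002]
wrist_force: [0.2, 0.0, 0.7]
width: 0.801
grip_force: 0.0
```

Emit:
{"name": "carry_out", "arguments": {"series": "0 0 0 0;0 0 0 0;0 0 0 0;0 0 0 0;0 0 0 0;0 0 0 0;0 0 0 0;0 0 0 0", "jaw": -1, "grip_force": 60}}

```text
time: 17.05
tool_pos: [0.59, 0.0619, 0.207]
tcp_rot: [2.172, 2.268, 0.002]
wrist_force: [2.9, -0.8, 5.0]
width: 0.342
grip_force: 60.7
```

Emit:
{"name": "carry_out", "arguments": {"series": "0 0 0.004 0;0 0 0.008 0;0 0 0.012 0;0 0 0.010 0;0 0 0 0;-0.005 0 0 0;-0.010 -0.001 0 0;-0.015 -0.001 0 0;-0.015 -0.001 0 0;-0.015 -0.001 0 0;-0.015 0 0 0;-0.010 0 0 0;0 0 0 0;0 0 0 0"}}

```text
time: 18.8
tool_pos: [0.5047, 0.0579, 0.2405]
tcp_rot: [2.173, 2.268, 0.001]
wrist_force: [-0.2, 0.4, -3.0]
width: 0.342
grip_force: 60.0
```

Emit:
{"name": "carry_out", "arguments": {"series": "-0.001 -0.007 0 0;-0.003 -0.014 0 -0.5;-0.004 -0.02 0 -1;-0.004 -0.02 0 -1;-0.004 -0.02 0 -1;-0.004 -0.02 0 -1;-0.004 -0.02 0 -1;-0.004 -0.02 0 -1;-0.004 -0.02 0 -1;-0.003 -0.018 0 -1;-0.002 -0.013 0 -0.5;-0.001 -0.007 0 0;0 -0.003 0 0;0 0 0 0;0 0 0 0;0 0 0 0"}}

```text
time: 20.8
tool_pos: [0.4663, -0.1437, 0.2403]
tcp_rot: [-2.344, -2.092, -0.0]
wrist_force: [0.6, -0.1, -1.4]
width: 0.341
grip_force: 59.9
```

```bash
python3 - <<'E'
from m import *
im,P=cloud("scene"); X,Y,Z=P[...,0],P[...,1],P[...,2];hsv=cv2.cvtColor(im,cv2.COLOR_BGR2HSV);H,S,V=hsv[...,0],hsv[...,1],hsv[...,2]
B=(abs(X-.467)<.08)&(abs(Y+.144)<.07)
rect("blk",P[B&(Z>.23)&(Z<.265)&(V<70)&(Y<-.10)])
rect("tray",P[B&(Z>.08)&(Z<.1)&(X<.52)])
P0=np.load("scene.npy"); h0=cv2.cvtColor(cv2.imread("pics/scene0.png"),cv2.COLOR_BGR2HSV)
Q=P0[(h0[...,0]>18)&(h0[...,0]<35)&(h0[...,1]>130)&(abs(P0[...,0]-.55)<.06)&(P0[...,1]<-.09)&(P0[...,1]>-.22)]
m=Q[:,1].mean();print("guard z",[np.round(np.percentile(q[:,2],[1,50,99]),3) for q in(Q[Q[:,1]<m],Q[Q[:,1]>m])])
cv2.imwrite("pics/s4.png",cv2.resize(im[120:310,340:530],None,fx=3.1,fy=3.1,interpolation=cv2.INTER_CUBIC))
print({k:np.round(v,4).tolist() for k,v in bot.read_state().items() if k in("time","tool_pos","tcp_rot","wrist_force","width","torque")})
E
```

```text
blk 502 c [ 459.8 -147. ] size [45.9 48.7] ang 47.9 z 0.251 lo/hi [[438.0, -169.0], [482.0, -122.0]]
tray 796 c [ 468. -144.] size [86.5 64.6] ang 83.1 z 0.0907 lo/hi [[435.0, -187.0], [498.0, -102.0]]
guard z [array([0.174, 0.195, 0.223]), array([0.175, 0.196, 0.223])]
{'time': 20.85, 'tool_pos': [0.4663, -0.1438, 0.2403], 'tcp_rot': [-2.3437, -2.092, -0.0001], 'wrist_force': [0.372, -0.1793, -3.1094], 'torque': [0.0175, 0.0066, -0.0197], 'width': 0.3481}
```

View pics/s4.png

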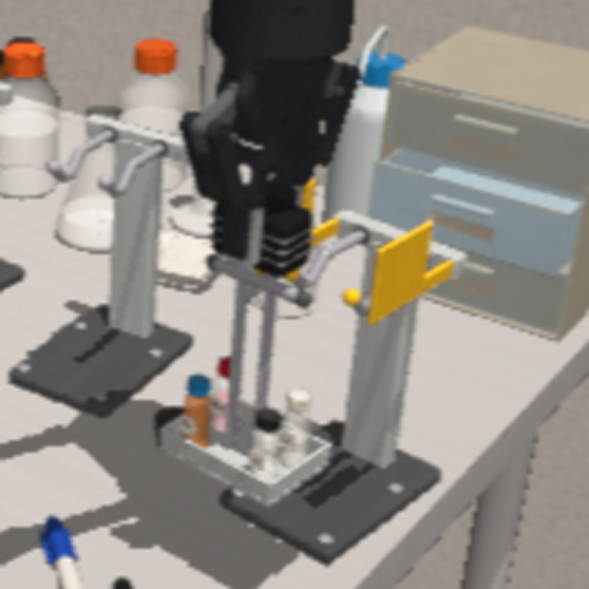

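The carrier is level in front of the yellow-guard hook (crop px 255,430). The guards' lower edge (z 0.174) is well above the tray. Moving it on between the guards.

Emit:
{"name": "carry_out", "arguments": {"series": "0.005 -0.001 0 0;0.010 -0.001 0 0;0.014 -0.002 0 0;0.014 -0.002 0 0;0.014 -0.001 0 0;0.013 -0.002 0 0;0.010 -0.001 0 0;0.004 0 0 0;0 0 0 0;0 0 0 0;0 0 -0.010 0;0 0 -0.010 0;0 0 -0.005 0;0 0 -0.004 0;0 0 0 0;0 0 0 0"}}

```text
time: 22.85
tool_pos: [0.5504, -0.1542, 0.2115]
tcp_rot: [2.344, 2.091, 0.0]
wrist_force: [-0.0, -0.5, -2.6]
width: 0.342
grip_force: 59.8
```

Emit:
{"name": "carry_out", "arguments": {"series": "0 0 -0.002 0;0 0 -0.002 0;0 0 0 0;0 0 0 0"}}

```text
time: 23.35
tool_pos: [0.5503, -0.1541, 0.2073]
tcp_rot: [2.344, 2.091, 0.0]
wrist_force: [0.8, -0.1, -1.8]
width: 0.344
grip_force: 60.1
```

```bash
python3 - <<'E'
from m import *
im,P=cloud("scene")
cv2.imwrite("pics/s5.png",cv2.resize(im[130:310,370:550],None,fx=3.3,fy=3.3,interpolation=cv2.INTER_CUBIC))
print({k:np.round(v,4).tolist() for k,v in bot.read_state().items() if k in("time","tool_pos","wrist_force","width","torque")})
E
```

```text
{'time': 23.4, 'tool_pos': [0.5503, -0.1541, 0.2074], 'wrist_force': [0.6166, -0.6859, -2.2545], 'torque': [-0.0008, -0.0359, -0.0288], 'width': 0.3384}
```

View pics/s5.png

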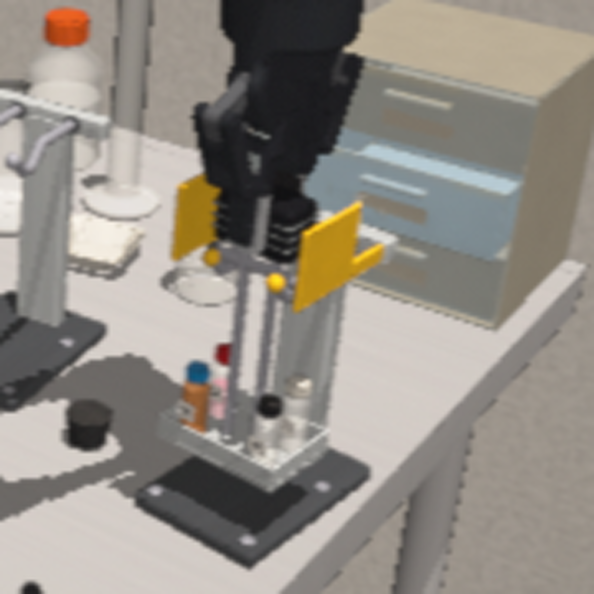

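The bar lies behind both yellow tips (crop px 212,257 and 275,283), between the guards. Lowering the last bit until contact.

Emit:
{"name": "carry_out", "arguments": {"series": "0 0 -0.001 0;0 0 -0.001 0;0 0 0 0;0 0 0 0"}}

```text
time: 23.9
tool_pos: [0.5504, -0.1542, 0.2069]
tcp_rot: [2.344, 2.091, 0.001]
wrist_force: [-3.8, 1.4, 5.2]
width: 0.345
grip_force: 61.2
```

Emit:
{"name": "carry_out", "arguments": {"series": "-0.001 0 0 0;0 0 0 0;0 0 0 0"}}

```text
time: 24.28
tool_pos: [0.5503, -0.1542, 0.2069]
tcp_rot: [2.343, 2.09, 0.003]
wrist_force: [-1.1, 1.2, 5.6]
width: 0.34
grip_force: 60.8
```

Emit:
{"name": "carry_out", "arguments": {"series": "0 0 0 0;0 0 0 0;0 0 0 0;0 0 0 0", "jaw": -0.1}}

```text
time: 24.78
tool_pos: [0.5491, -0.1541, 0.2049]
tcp_rot: [-2.344, -2.091, 0.0]
wrist_force: [-0.3, -0.2, 0.8]
width: 0.453
grip_force: 0.0
```

Emit:
{"name": "carry_out", "arguments": {"series": "0 0 0 0;0 0 0 0;0 0 0 0;0 0 0 0;0 0 0 0", "jaw": 0.5}}

```text
time: 25.4
tool_pos: [0.5492, -0.1541, 0.2053]
tcp_rot: [-2.344, -2.091, 0.0]
wrist_force: [-0.5, 0.1, 0.8]
width: 0.749
grip_force: 0.0
```

Emit:
{"name": "carry_out", "arguments": {"series": "0 0 0.01 0;0 0 0.02 0;0 0 0.03 0;0 0 0.03 0;0 0 0.03 0;0 0 0.02 0;0 0 0 0;0 0 0 0;0 0 0 0;0 0 0 0;0 0 0 0;0 0 0 0;0 0 0 0;0 0 0 0"}}

```text
time: 27.15
tool_pos: [0.5493, -0.1541, 0.3454]
tcp_rot: [2.344, 2.091, 0.0]
wrist_force: [0.6, -0.0, 0.1]
width: 0.747
grip_force: 0.0
```

```bash
python3 - <<'E'
from m import *
fr=[]
for i in range(3):
    im,P=cloud("scene"); fr.append(im)
    for k in range(4): eyes.read_camera("scene") if i<2 else 0
X,Y,Z=P[...,0],P[...,1],P[...,2];hsv=cv2.cvtColor(im,cv2.COLOR_BGR2HSV)
B=(abs(X-.55)<.06)&(abs(Y+.154)<.06)
rect("blktop",P[B&(Z>.2175)&(Z<.235)&(hsv[...,2]<70)])
for a in fr[:2]: d=cv2.absdiff(a,fr[2])[180:300,400:500].max(2); print((d>40).sum(),d.mean())
cv2.imwrite("pics/s6.png",im[90:390,180:580])
print({k:np.round(v,4).tolist() for k,v in bot.read_state().items() if k in("time","tool_pos","wrist_force","width")})
E
```

```text
blktop 229 c [ 547.2 -154.8] size [51.4 27.1] ang 82.9 z 0.2231 lo/hi [[535.0, -180.0], [559.0, -132.0]]
0 0.7381666666666666
0 0.7345
{'time': 27.7, 'tool_pos': [0.5492, -0.1541, 0.3453], 'wrist_force': [-0.3441, -0.1808, 0.4333], 'width': 0.7445}
```

View pics/s6.png

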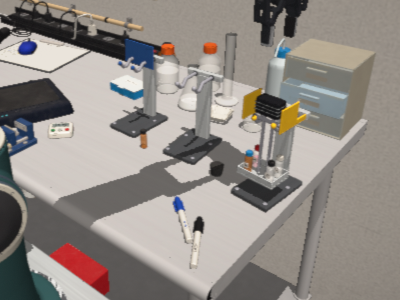

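The carrier hangs still and level between the yellow guards (px 268,105), with its block top at z 0.223 as at the other hooks. The bystanders haven't moved and the gripper is clear, so I'm handing in.

```bash
python3 -c "
from workcell import bot
print(bot.finish_job())"
```

```text
the job is handed in; nothing more can be done
None
```

The carrier now hangs still on both prongs between the yellow guards, regripped on the plain hook on the way; the job was handed in at about 28 s of robot time, nothing else on the table looks moved, and no verdict came back.

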